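Sweep the stray filter rings into the catch tray

ROBOT

A 6-joint arm with a two-finger parallel gripper is mounted at the origin on the work surface. World frame = base frame: x ahead of the robot, y to its left, z up, the work surface at z = 0. Lengths are in m, angles in rad, forces in N, time in s.
With the tool pointing down it reaches from about 0.325 to 0.925 m from the base axis. Payload 3.1 kg.
Tool frame: the origin (TCP) lies midway between the tips of the shut fingers; the grasp point (between the pads) lies 19 mm behind it; z points along the fingers, y is the line along which they close (so a half turn about z gives the same grasp; the last joint's range is limited). The gripper opens to 85 mm and grips with 20 to 120 N. Pads are 22 mm wide; open, the fingers measure 114 mm over their backs; the gripper's body (76 mm by 85 mm) begins 54 mm behind the grasp point. The pads swing forward as they close: fully open they stand 13 mm farther back than shut.
Start: joints at [-1.424, 0.217, 1.613, -0, 1.311, -0.112], TCP at [0.16, -0.604, 0.231] pointing down, gripper open.
Joint ranges: [-2.75, 2.75], [-0.78, 2.1], [0.31, 2.55], [-1.13, 4.27], [0.13, 2.63], [-2.58, 2.58]. Speed limits (rad/s): [2.79, 2.79, 3.14, 3.14, 3.14, 3.14].

INTERFACE

Orientations are given as a rotation vector (axis times angle).
In Python, from cell import r, cams, order gives the robot as it stands. The module is installed in compiled form; this text tells all that it offers.
- The arm moves only by the tool apply_moves, never from a script. Its argument "motion" is a list of rows, each a list of 7 numbers: the shift along the tool's x, y, z in cm, then the turn, a rotation vector about the tool's x, y, z in rad, then the opening, from 0 (shut) to 1 (fully open). In form: [[tx, ty, tz, wx, wy, wz, jaw], ...]. A call has 1 to 20 rows; each row shifts and turns the commanded pose from where the row before left it, along the tool's axes as they then stand; what a row does not reach is not made up. A row lasts 1/8 s, in which the tool goes at most 62.5 mm and 10.7 degrees, less where a joint would pass 70% of its speed; a pose out of reach is approached as far as the arm can. A call is refused whole if a number of a shift passes 6.25 or a number of a turn 0.188, either way. A call with a gripper value outside its range is refused whole. The fingers move at their own pace and stop on an object; "squeeze" is the grip in N (left out, the last holds). Time passes only in rows, so rows that do not move let the fingers close. It gives the time, the measured TCP pose, the force, the opening and the grip force at its end, in the units of the state.
- r.sense(): the state, without advancing time (a new reading comes with each control period).
- cams.camera(name): name is "scene" or "top" or "wrist"; returns the picture (480x640x3 uint8, red, green, blue); there is no depth.
- cams.camera_info(name): a dict with "camera_matrix" (3x3 intrinsics, pixels), "xyz" and "attitude" of the camera in the world. Camera axes: x right, y up, looking along -z (the intrinsics and any distortion apply to the point x, -y, -z); pixel columns grow to the right and rows downward; lengths in m; the calibration is good to about 2 mm. A picture is of the moment at which its call begins: read the wrist's pose just before it. camera_info takes no time and is no camera call; for the wrist camera it gives the pose at the moment of the call.
- order.finish_job(): hands the job in; it is judged then, once.
The state is a dict: "time": time; "joints": joint angles; "qvel": joint speeds; "tau": joint torques, N m; "tcp_pos": TCP position; "tcp_rot": TCP orientation; "contact_force": force on the tool from outside, world axes, zero at the start; "torque": the same for the moment, N m; "opening": finger opening in m; "grip_force": force on a finger pad.
Only numpy, scipy, OpenCV 4.12 (cv2) and the standard library are available. Lean on these libraries where they do the work, as an engineer would, in place of code of your own. Each camera call takes 0.05 s, during which the arm holds its last target. There are 200 camera calls.

TASK

Sweep the three stray white ceramic filter rings across the shelf with the fingertips, through the open side of the blue catch tray, until each lies wholly inside it. Push them gently along the shelf: do not pinch them, pick them up or press hard on them. Leave the black suction foot and everything else on the shelf where it is.

Things in the scene. Friction and masses are not known exactly. Their poses are not given: they have to be found in the camera images.
- ring1: loose white ceramic filter ring (one of three, all alike), a tube on its flat end: 36 outside, 20 hole, 18 high, 18 to 31 g; origin at the centre of its underside, z up the hole. Slides when pushed low, but drifts sideways off a narrow pusher in 100 to 200 of travel unless lined up again. Rings and suction foot start in a loose row leading away from the robot, right of the tray, 60 or more apart, in any order
- ring2: loose white ceramic filter ring (two of three, all alike), a tube on its flat end: 36 outside, 20 hole, 18 high, 18 to 31 g; origin at the centre of its underside, z up the hole. Slides when pushed low, but drifts sideways off a narrow pusher in 100 to 200 of travel unless lined up again. Rings and suction foot start in a loose row leading away from the robot, right of the tray, 60 or more apart, in any order
- ring3: loose white ceramic filter ring (three of three, all alike), a tube on its flat end: 36 outside, 20 hole, 18 high, 18 to 31 g; origin at the centre of its underside, z up the hole. Slides when pushed low, but drifts sideways off a narrow pusher in 100 to 200 of travel unless lined up again. Rings and suction foot start in a loose row leading away from the robot, right of the tray, 60 or more apart, in any order
- tray: blue plastic catch tray fixed to the grey shelf, to the robot's left: a rim 30 high and 5 thick on three sides, open on the fourth; no threshold, its floor is level with the shelf (z = 0). Inside 150 along its own x and 110 along its own y. Origin at the centre of the inside floor; the open mouth is the line y = -55 and looks along the tray's -y (about to the robot's right); inside of the back rim at y = +55, of the side rims at x = -75 and +75
- sucker: loose black rubber suction foot with a knob on top, 32 across, 26 high, 25 g, standing in the row with the rings (bystander; origin at the centre of its underside; must stay put)
- ornament: loose brown ceramic bogwood ornament, about 90 x 165, 150 high, 0.9 kg, behind the work, far side (bystander; origin at the centre of its underside; must stay put)
- jar: food jar, red cap, 68 across, 85 high, behind the row, far side (bystander; origin at the centre of its underside; must stay put)
- bottle: white bottle, blue cap, 56 across, 150 high, far right (bystander; origin at the centre of its underside; must stay put)
- cup: clear measuring cup, 68 across, 70 high, to the right of the row (bystander; origin at the centre of its underside; must stay put)
- brush: cleaning brush lying on the shelf pointing away from the robot, to the right of the row, about 200 long, 42 wide, 20 high (bystander; origin at the centre of its underside; must stay put)
Mind the look-alikes: they are no part of the job. Leave any green or purple look-alike of the ring2 alone.

How it is judged:
At the end, for the whole second after the job is handed in: All three rings lie still on the shelf wholly inside the tray (a ring's centre at least 15 mm past the line of the mouth, within the three rims) (x of ring1 in the frame of tray between -0.07 and 0.07 m and y of ring1 in the frame of tray between -0.04 and 0.055 m and height (world z) of each of ring1, ring2, ring3 below 0.028 m and linear speed of each of ring1, ring2, ring3 below 0.02 m/s and x of ring2 in the frame of tray between -0.07 and 0.07 m and y of ring2 in the frame of tray between -0.04 and 0.055 m and x of ring3 in the frame of tray between -0.07 and 0.07 m and y of ring3 in the frame of tray between -0.04 and 0.055 m); the robot touches nothing.
It fails at once if a ring is lifted (its underside centre more than 28 mm above the shelf) (height (world z) of any of ring1, ring2, ring3 above 0.028 m).
It fails at once if a ring is pinched or pressed hard (fingers on it with more than 20 N) (contact force between the fingers and ring1 above 20 N or contact force between the fingers and ring2 above 20 N or contact force between the fingers and ring3 above 20 N).
It fails at once if the suction foot or another bystander is shifted by more than 20 mm (distance of any of sucker, ornament, jar, bottle, cup, brush from where it was at the start of the episode above 0.02 m).
It also fails if it takes over 72 s, if anything falls off the work surface, if the arm or the gripper's body presses on something with over 40 N, if the wrist force passes 120 N, or if a joint passes its speed limit or range.

## Working session

There is one attempt and no reset: what is moved stays moved. The work goes in short steps, Python scripts to look and compute and a tool call to move; the robot and the scene stay as the last step left them, time stands still between calls to the robot, and variables do not carry over. Pictures are saved under pics/ and viewed, at most 13 in all, crops included, and the job is handed in when it is done.

Besides the shell and the picture viewer there is one more tool, called after ">>>" as a command line: name --pt "numbers of a row" for each row, then --argument value for the rest. apply_moves: Moves the arm, as the interface text tells. Its arguments: {"type":"object","properties":{"motion":{"type":"array","items":{"type":"array","items":{"type":"number"}}},"squeeze":{"type":"number"}},"required":["motion"]}

```bash
mkdir -p pics; cat > h.py <<'E'
import numpy as np, cv2
from cell import r, cams, order
def info(n):
    i=cams.camera_info(n); K=np.array(i["camera_matrix"]); a=np.array(i["attitude"],float)
    R=a if a.shape==(3,3) else cv2.Rodrigues(a)[0]
    return K,np.array(i["xyz"]),R,i
def ray(n,u,v,z):
    K,p,R,_=info(n); d=np.linalg.inv(K)@[u,v,1]; d=R@(d*[1,-1,-1]); return p+d*(z-p[2])/d[2]
def proj(n,P):
    K,p,R,_=info(n); q=(R.T@(np.array(P)-p))*[1,-1,-1]; q=K@q; return q[:2]/q[2]
E
python3 - <<'E'
from h import *
for n in("scene","top"):
    im=cams.camera(n); cv2.imwrite(f"pics/{n}0.png",im[:,:,::-1]); print(info(n)[1:])
s=r.sense(); print(s)
E
```

```text
(array([1.13914725, 0.05474272, 0.62507473]), array([[-0.29798056, -0.68770503,  0.66201916],
       [ 0.95442793, -0.22668882,  0.19411209],
       [ 0.01658048,  0.68969121,  0.72391375]]), {'camera_matrix': array([[448.23596309,   0.        , 319.61701726],
       [  0.        , 448.23596309, 236.40990771],
       [  0.        ,   0.        ,   1.        ]]), 'xyz': array([1.13914725, 0.05474272, 0.62507473]), 'attitude': array([0.5361473 , 0.69827439, 1.77655822])})
(array([ 0.45011451, -0.07971422,  1.03936303]), array([[ 0.0070251 ,  0.98794744, -0.1546302 ],
       [-0.99994655,  0.00811338,  0.00640797],
       [ 0.00758531,  0.15457692,  0.98795164]]), {'camera_matrix': array([[509.9661571 ,   0.        , 318.40297941],
       [  0.        , 509.9661571 , 239.79408899],
       [  0.        ,   0.        ,   1.        ]]), 'xyz': array([ 0.45011451, -0.07971422,  1.03936303]), 'attitude': array([ 0.1162573 , -0.1272786 , -1.55975445])})
{'time': 0.1, 'joints': array([-1.42420847e+00,  2.17704744e-01,  1.61484189e+00, -1.17752232e-06,
        1.31131000e+00, -1.12178134e-01]), 'qvel': array([-0.00272983, -0.00110546, -0.00178703, -0.00040071,  0.00110972,
        0.00047244]), 'tau': array([-5.38178865e-04, -3.98079336e+01, -3.04970419e+01, -1.55672283e-04,
        4.28889369e-03, -1.59318165e-05]), 'tcp_pos': array([ 0.15985105, -0.60341612,  0.23004709]), 'tcp_rot': array([-3.11308948e+00, -4.05043982e-01,  6.29233975e-05]), 'contact_force': array([0.1864773 , 0.40609341, 0.53578712]), 'torque': array([-0.01328031,  0.00110317,  0.00240302]), 'grip_force': 0.0, 'opening': 0.08550715838465792}
```

View pics/top0.png

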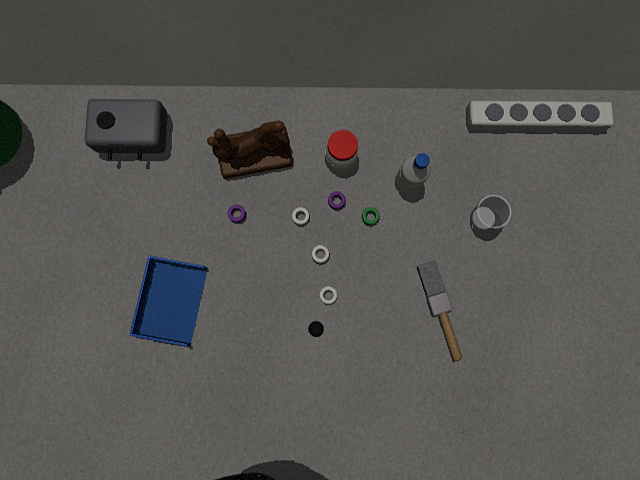

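View pics/scene0.png

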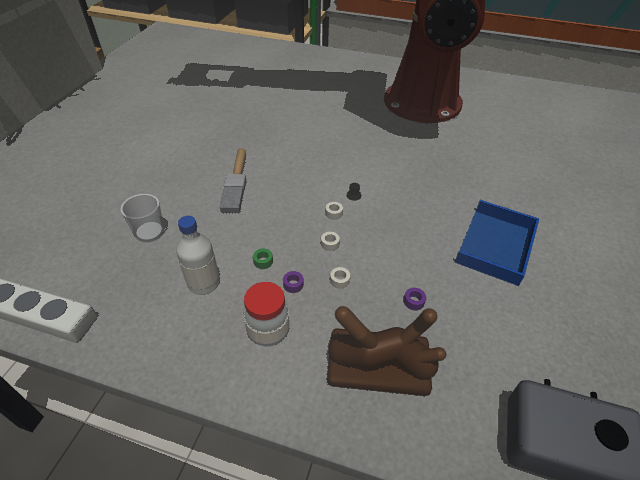

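The top view shows white rings at (301,216), (320,254) and (328,295). The sucker is at (316,329). The tray corners are roughly (152,258), (207,265), (190,347) and (132,335). The scene view confirms the layout, with rings at (340,277), (330,240) and (334,210).

```bash
cat >> h.py <<'E'
def blobs(im,m,lo=20,hi=1500):
    n,l,st,c=cv2.connectedComponentsWithStats(m.astype(np.uint8)); return [(c[i],st[i]) for i in range(1,n) if lo<st[i,4]<hi]
def tri(ut,us):
    A=[];b=[]
    for n,u in(("top",ut),("scene",us)):
        K,p,R,_=info(n); d=R@((np.linalg.inv(K)@[u[0],u[1],1])*[1,-1,-1]); d/=np.linalg.norm(d)
        M=np.eye(3)-np.outer(d,d); A.append(M); b.append(M@p)
    return np.linalg.lstsq(np.vstack(A),np.hstack(b),rcond=None)[0]
def ringmask(im):
    h=cv2.cvtColor(im,cv2.COLOR_RGB2HSV); return (h[:,:,1]<60)&(h[:,:,2]>150)
def rings(im,box):
    """outer-contour centres of white rings in box x0,y0,x1,y1"""
    m=np.zeros(im.shape[:2],bool); x0,y0,x1,y1=box; m[y0:y1,x0:x1]=ringmask(im)[y0:y1,x0:x1]
    cs,_=cv2.findContours(m.astype(np.uint8),cv2.RETR_EXTERNAL,cv2.CHAIN_APPROX_NONE)
    return [(np.array(cv2.boundingRect(c)[:2])+(np.array(cv2.boundingRect(c)[2:])-1)/2, cv2.boundingRect(c)[2:]) for c in cs if len(c)>12]
E
python3 - <<'E'
from h import *
t=cv2.imread("pics/top0.png")[:,:,::-1].copy(); s=cv2.imread("pics/scene0.png")[:,:,::-1].copy()
rt=rings(t,(210,195,350,320)); rs=rings(s,(318,195,360,292))
print(rt,rs)
rt.sort(key=lambda q:q[0][1]); rs.sort(key=lambda q:-q[0][1])
for a,b in zip(rt,rs): print("tri",tri(a[0],b[0]).round(4),"plane18",ray("top",*a[0],.0165).round(4))
h=cv2.cvtColor(t,cv2.COLOR_RGB2HSV)
for nm,lo,hi in(("purple",125,155),("green",50,85)):
    m=(h[:,:,0]>lo)&(h[:,:,0]<hi)&(h[:,:,1]>90)&(h[:,:,2]>40)
    for c,st in blobs(t,m,40): print(nm,c.round(),ray("top",*c,.015).round(3))
m=(h[:,:,2]<30); m[:315]=0;m[345:]=0;m[:,:300]=0;m[:,332:]=0
for c,st in blobs(t,m): print("sucker",c,st,ray("top",*c,.015).round(3))
m=((h[:,:,0]>100)&(h[:,:,0]<125)&(h[:,:,1]>110)).astype(np.uint8); m[:240]=0; m[:,230:]=0
c=max(cv2.findContours(m,0,1)[0],key=cv2.contourArea); q=cv2.boxPoints(cv2.minAreaRect(c)); print(cv2.minAreaRect(c))
ap=cv2.approxPolyDP(c,6,True)[:,0]; print(ap)
for p in ap: print(p,ray("top",*p,0).round(3),ray("top",*p,.03).round(3))
cv2.imwrite("pics/tray.png",np.hstack([cv2.resize(t[245:360,120:220],None,fx=4,fy=4),cv2.resize(s[190:295,445:550],(400,460))])[:,:,::-1])
E
```

```text
[(array([328. , 294.5]), (17, 16)), (array([320. , 253.5]), (17, 16)), (array([300., 215.]), (17, 15))] [(array([339.5, 274.5]), (20, 16)), (array([330. , 237.5]), (19, 14)), (array([334. , 207.5]), (17, 12))]
tri [ 0.6607 -0.0482  0.0187] plane18 [ 0.6612 -0.0484  0.0165]
tri [ 0.5817 -0.0891  0.0191] plane18 [ 0.5822 -0.0898  0.0165]
tri [ 0.4995 -0.1053  0.0184] plane18 [ 0.4998 -0.1063  0.0165]
purple [336. 199.] [ 0.695 -0.123  0.015]
purple [236. 213.] [0.665 0.083 0.015]
green [370. 215.] [ 0.662 -0.193  0.015]
sucker [315.59659091 328.74431818] [308 322  16  15 176] [ 0.432 -0.082  0.015]
((168.25881958007812, 300.8352966308594), (61.82518005371094, 84.16902160644531), 12.528807640075684)
[[148 256]
 [130 335]
 [189 345]
 [206 268]]
[148 256] [0.576 0.262 0.   ] [0.573 0.252 0.03 ]
[130 335] [0.417 0.289 0.   ] [0.418 0.278 0.03 ]
[189 345] [0.398 0.17  0.   ] [0.4   0.163 0.03 ]
[206 268] [0.553 0.143 0.   ] [0.55  0.136 0.03 ]
```

View pics/tray.png

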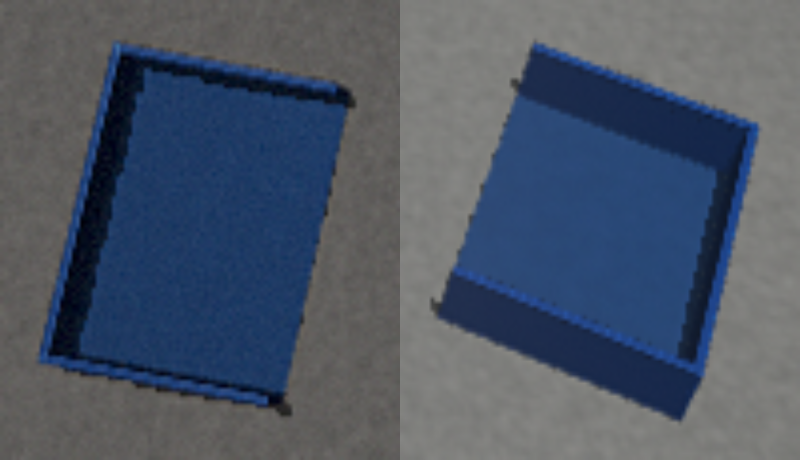

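The tray centre is about (0.4855, 0.207) with yaw about -0.17. The rings triangulate to a top height of about 18.5 mm, which matches the text. Plan: push each ring with a part-open two-finger cradle moving along tool x. First I turn and fly to a point behind the nearest ring.

>>> apply_moves --pt "0 0 0 0 0 -0.18 0.28" --pt "0 0 0 0 0 -0.18 0.28" --pt "0 0 0 0 0 -0.18 0.28" --pt "0 0 0 0 0 -0.18 0.28" --pt "0 0 0 0 0 -0.18 0.28" --pt "0 0 0 0 0 -0.18 0.28" --pt "0 0 0 0 0 -0.18 0.28" --pt "0 0 0 0 0 -0.18 0.28" --pt "4 4 0 0 0 0 0.28" --pt "4 4 0 0 0 0 0.28" --pt "4 4 0 0 0 0 0.28" --pt "4 4 0 0 0 0 0.28" --pt "4 4 0 0 0 0 0.28" --pt "4 4 0 0 0 0 0.28" --pt "4 4 0 0 0 0 0.28" --pt "4 4 0 0 0 0 0.28" --pt "4 4 0 0 0 0 0.28" --pt "4 4 0 0 0 0 0.28" --pt "0 0 4 0 0 0 0.28" --pt "0 0 4 0 0 0 0.28"

```text
time: 2.6
tcp_pos: [0.5064, -0.1554, 0.1506]
tcp_rot: [2.071, 2.361, 0.0]
contact_force: [-0.0, -0.2, -0.3]
opening: 0.0239
grip_force: 0.0
```

```bash
cat >> h.py <<'E'
def tool():
    s=r.sense(); R=cv2.Rodrigues(np.array(s["tcp_rot"]))[0]; return np.array(s["tcp_pos"]),R
def rel(P):
    p,R=tool(); return (R.T@(np.array([*P,p[2]])-p))[:2]*100
E
python3 - <<'E'
from h import *
print(info("wrist")[1:3],tool())
im=cams.camera("wrist"); cv2.imwrite("pics/w1.png",im[:,:,::-1])
for c,wh in rings(im,(0,0,640,480)):
    P=ray("wrist",*c,.0165); print(c,wh,P.round(4),rel(P[:2]).round(2))
E
```

```text
(array([ 0.49544763, -0.0756636 ,  0.29285254]), array([[ 9.91439122e-01, -1.23793755e-01, -4.15159535e-02],
       [ 1.30567655e-01,  9.41787721e-01,  3.09819265e-01],
       [ 7.45524990e-04, -3.12587580e-01,  9.49888651e-01]])) (array([ 0.50638141, -0.15540733,  0.15061947]), array([[-1.30071193e-01,  9.91504031e-01,  1.11456363e-03],
       [ 9.91504370e-01,  1.30071928e-01, -6.14633475e-04],
       [-7.54385009e-04,  1.02514860e-03, -9.99999190e-01]]))
[447.5 452.5] (52, 54) [ 0.6545 -0.3668  0.0165] [-23.09  12.42]
[203.5 452. ] (52, 55) [ 0.4048 -0.4015  0.0165] [-23.32 -12.79]
[178. 419.] (7, 7) [ 0.3786 -0.3617  0.0165] [-19.03 -14.88]
[467.  412.5] (17, 18) [ 0.6612 -0.314   0.0165] [-17.95  13.76]
[593.  394.5] (9, 2) [ 0.7748 -0.2763  0.0165] [-15.68  25.51]
[519.5 395. ] (6, 5) [ 0.7057 -0.2866  0.0165] [-15.8   18.52]
[325.5 398. ] (78, 51) [ 0.5213 -0.3158  0.0165] [-16.33  -0.14]
[146.5 226. ] (110, 99) [ 0.3533 -0.1643  0.0165] [  0.87 -14.84]
[319.5 239.5] (640, 480) [ 0.4955 -0.157   0.0165] [-0.24 -0.64]
```

View pics/w1.png

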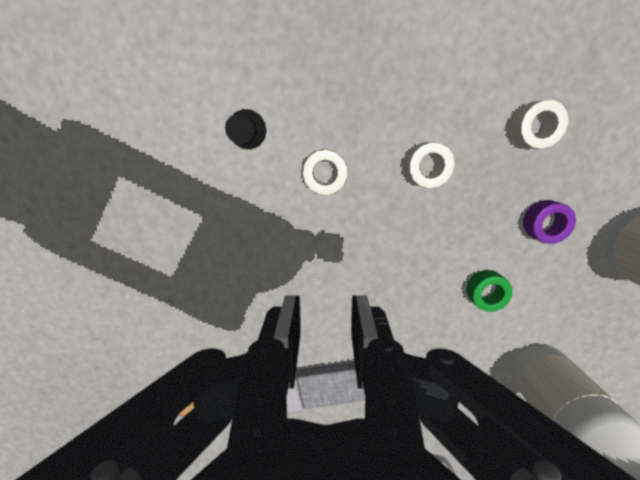

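The wrist picture shows the rings at about (325,172), (432,165) and (544,124), the sucker at (246,129), and the fingertips at (288,297) and (363,297). Ring C is right ahead of the gap.

```bash
python3 - <<'E'
from h import *
for c in[(325,172),(432,165),(544,124.5)]:
    P=ray("wrist",*c,.0175); print(P.round(4),rel(P[:2]).round(2))
print("sucker",rel(ray("wrist",246,131,.013)[:2]))
for u in [(288,297),(363,297),(299,297),(352,297)]: 
  for z in(.15,.155): print(rel(ray("wrist",*u,z)[:2]))
for x in(0,-.06): print(proj("wrist",[.5064-x*.13,-.1554+x,.0]))
T=np.array([.4855,.207]);a=-.17;X=np.array([np.cos(a),np.sin(a)]);Y=np.array([-X[1],X[0]])
g=T-.035*X+.025*Y; print("goal",g,rel(g))
E
```

```text
[ 0.4929 -0.1019  0.0175] [ 5.26 -0.19]
[ 0.5737 -0.0859  0.0175] [5.8  8.03]
[ 0.649  -0.0465  0.0175] [ 8.73 16.01]
sucker [ 8.27059968 -6.21166882]
[ 1.14493006 -1.6841166 ]
[ 1.39408556 -1.61890752]
[1.16241027 1.63211285]
[1.41092624 1.57599448]
[ 1.14749883 -1.19678531]
[ 1.39656036 -1.14940572]
[1.15985151 1.14668197]
[1.40846109 1.10832355]
[332.59337756 233.87498564]
[332.13030869 296.67453273]
goal [0.45523409 0.237561  ] [39.40273381  0.4545981 ]
```

>>> apply_moves --pt "0 0 4 0 0 0 0.28" --pt "0 0 4 0 0 0 0.28" --pt "0 -0.1 4 0 0 0 0.28" --pt "0 0 2.4 0 0 0 0.28" --pt "1 0 0 0 0 0 0.28" --pt "0.5 0 0 0 0 0 0.28" --pt "0.5 0 0 0 0 0 0.28" --pt "0.5 0 0 0 0 0 0.28" --pt "0.5 0 0 0 0 0 0.28" --pt "1 0 0 0 0 0 0.28" --pt "1 0 0 0 0 0 0.28" --pt "1 0 0 0 0 0 0.28" --pt "1 0 0 0 0 0 0.28" --pt "1 0 0 0 0 0 0.28" --pt "0.5 0 0 0 0 0 0.28"

```text
time: 4.53
tcp_pos: [0.4936, -0.0714, 0.0072]
tcp_rot: [-2.074, -2.359, 0.0]
contact_force: [0.4, -0.3, -0.4]
opening: 0.0239
grip_force: 0.1
```

```bash
python3 - <<'E'
from h import *
im=cams.camera("wrist"); cv2.imwrite("pics/w2.png",im[:,:,::-1]); print(tool()[0],info("wrist")[3].keys(),r.sense()["contact_force"])
E
```

```text
[ 0.49338389 -0.07112329  0.00712536] dict_keys(['camera_matrix', 'xyz', 'attitude']) [ 0.65682212  0.8974607  -0.31205291]
```

View pics/w2.png

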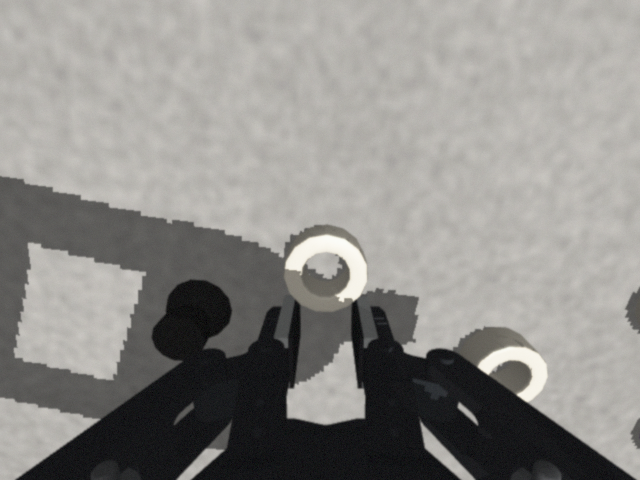

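The ring is nestled in the cradle at (326,271), so I continue into the tray.

>>> apply_moves --pt "0.8 0 0 0 0 0 0.28" --pt "1.2 0 0 0 0 0 0.28" --pt "1.6 0 0 0 0 0 0.28" --pt "1.8 0 0 0 0 0 0.28" --pt "1.8 0.1 0 0 0 0 0.28" --pt "1.8 0 0 0 0 0 0.28" --pt "1.8 0 0 0 0 0 0.28" --pt "1.8 0.1 0 0 0 0 0.28" --pt "1.8 0 0 0 0 0 0.28" --pt "1.8 0 0 0 0 0 0.28" --pt "1.8 0 0 0 0 0 0.28" --pt "1.8 0 0 0 0 0 0.28" --pt "1.8 0 0 0 0 0 0.28" --pt "1.8 0 0 0 0 0 0.28" --pt "1.6 0 0 0 0 0 0.28" --pt "1.4 0 0 0 0 0 0.28" --pt "1.0 0 0 0 0 0 0.28" --pt "0.7 0 0 0 0 0 0.28" --pt "0.4 0 0 0 0 0 0.28"

```text
time: 6.95
tcp_pos: [0.4594, 0.211, 0.0073]
tcp_rot: [2.075, 2.359, -0.0]
contact_force: [-0.9, -0.5, -0.9]
opening: 0.0241
grip_force: 0.1
```

```bash
python3 - <<'E'
from h import *
a=cams.camera("wrist");cv2.imwrite("pics/w3.png",a[:,:,::-1]); b=cams.camera("top"); print(tool()[0])
c=np.hstack([cv2.resize(a,(400,300)),cv2.resize(b[180:360,110:350],(400,300))]); cv2.imwrite("pics/c3.png",c[:,:,::-1])
E
```

```text
[0.4594209  0.21086126 0.00730227]
```

View pics/c3.png

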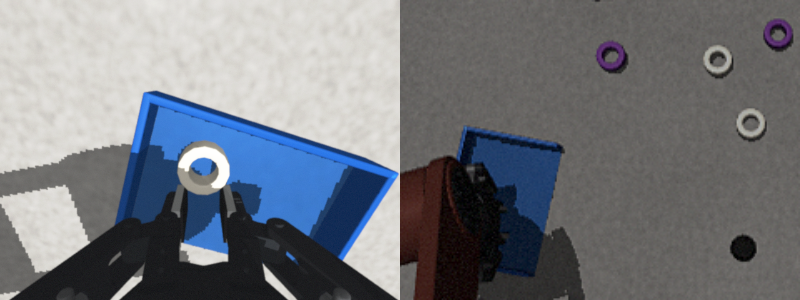

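Ring C is inside the tray in both views. I retreat, lift, and turn for ring A, checking the clearances to the jar and ornament.

>>> apply_moves --pt "-1 0 0 0 0 0 0.28" --pt "-2 0 0 0 0 0 0.28" --pt "0 0 -4 0 0 0 0.28" --pt "0 0 -5 0 0 0 0.28" --pt "0 0 -5 0 0 0 0.28" --pt "0 0 0 0 0 -0.174 0.28" --pt "0 0 0 0 0 -0.174 0.28" --pt "0 0 0 0 0 -0.174 0.28" --pt "0 0 0 0 0 -0.174 0.28"

```text
time: 8.18
tcp_pos: [0.4632, 0.1799, 0.1472]
tcp_rot: [-1.139, -2.928, 0.001]
contact_force: [-0.2, 0.1, 0.5]
opening: 0.0241
grip_force: 0.0
```

```bash
python3 - <<'E'
from h import *
t=cv2.imread("pics/top0.png")[:,:,::-1]
for n,p,z in[("jar",(343,145),.085),("jarbase",(342,165),0),("orn BL",(221,177),0.01),("orn BR",(292,165),0.01),("ornTR",(284,125),.08)]: print(n,ray("top",*p,z).round(3))
A=np.array([.661,-.0482]); h=np.array([-.733,.68])
print(tool()[0], rel(A),rel(A-.038*h))
im=cams.camera("top")
print([ (ray("top",*c,.0165).round(4),wh) for c,wh in rings(im,(140,195,350,345))])
E
```

```text
jar [ 0.787 -0.133  0.085]
jarbase [ 0.773 -0.135  0.   ]
orn BL [0.742 0.117 0.01 ]
orn BR [ 0.769 -0.03   0.01 ]
ornTR [ 0.829 -0.016  0.08 ]
[0.46315895 0.17987892 0.1472043 ] [-29.99632106  -3.43969065] [-33.79566608  -3.46174659]
[(array([ 0.5832, -0.0898,  0.0165]), (17, 17)), (array([ 0.6612, -0.0484,  0.0165]), (17, 17))]
```

>>> apply_moves --pt "-3.8 -0.45 0 0 0 0 0.28" --pt "-5 -0.5 0 0 0 0 0.28" --pt "-5 -0.5 0 0 0 0 0.28" --pt "-5 -0.5 0 0 0 0 0.28" --pt "-5 -0.5 0 0 0 0 0.28" --pt "-5 -0.5 0 0 0 0 0.28" --pt "-5 -0.5 0 0 0 0 0.28" --pt "0 0 3 0 0 0 0.28" --pt "0 0 4 0 0 0 0.28"

```text
time: 9.35
tcp_pos: [0.6894, -0.0763, 0.078]
tcp_rot: [1.152, 2.919, 0.001]
contact_force: [-0.1, 1.2, -0.5]
opening: 0.0238
grip_force: 0.0
```

```bash
python3 - <<'E'
from h import *
im=cams.camera("wrist"); cv2.imwrite("pics/w4.png",im[:,:,::-1]); print(tool()[0],rel((.661,-.0482)))
E
```

```text
[ 0.6836255  -0.07487081  0.06976419] [3.4737624  0.40592263]
```

View pics/w4.png

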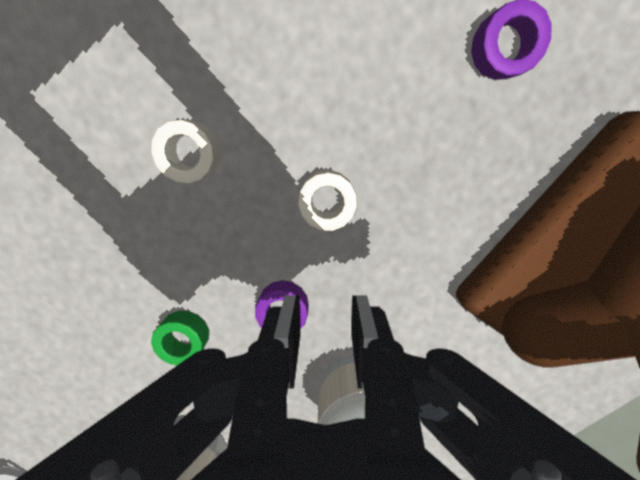

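The picture shows ring A at (328,200), just ahead of the gap, and the purple ring at (282,308) near the left finger. I'll check where the fingers would land.

```bash
python3 - <<'E'
from h import *
p,R=tool(); print(p,r.sense()["qvel"].round(3))
for x,y in[(.0115,0),(.0115,-.0165),(.0115,.0165),(-.011,-.0165),(-.011,.0165)]:
    q=p+R@[x,y,0]; print((x,y),proj("wrist",[q[0],q[1],.018]).round())
for c in[(328,200),(282,306)]: P=ray("wrist",*c,.0175); print(P.round(4),rel(P[:2]).round(2))
print(rel((.661,-.0482)),rel((.695,-.123)))
E
```

```text
[ 0.6836255  -0.07487081  0.06976419] [ 0.011 -0.006  0.073 -0.004  0.138 -0.005]
(0.0115, 0) [326. 254.]
(0.0115, -0.0165) [299. 254.]
(0.0115, 0.0165) [353. 254.]
(-0.011, -0.0165) [299. 288.]
(-0.011, 0.0165) [352. 288.]
[ 0.652  -0.0437  0.0175] [4.44 0.12]
[ 0.6818 -0.1114  0.0175] [-2.36 -2.79]
[3.4737624  0.40592263] [-4.11552055 -2.74228159]
```

>>> apply_moves --pt "0.5 0 0 0 0 0 0.28" --pt "0 0 0 0 0 0 0.28" --pt "0 0 0 0 0 0 0.28"

```text
time: 9.78
tcp_pos: [0.6858, -0.0708, 0.08]
tcp_rot: [1.144, 2.921, 0.001]
contact_force: [0.0, 0.2, -0.2]
opening: 0.0241
grip_force: 0.0
```

```bash
python3 - <<'E'
from h import *
im=cams.camera("wrist"); p,R=tool(); print(p,R[:2,0])
h=cv2.cvtColor(im,cv2.COLOR_RGB2HSV); m=(h[:,:,0]>125)&(h[:,:,0]<155)&(h[:,:,1]>90)
for c,st in blobs(im,m,100,9000): P=ray("wrist",*c,.016); print("purple",c,st,rel(P[:2]).round(2))
w=ringmask(im)&(im.min(2)>215); w[300:]=0
for c,st in blobs(im,w,100,9000): P=ray("wrist",*c,.0175); print("w",c,st,P.round(3),rel(P[:2]).round(2))
q=p+R@[.0115,0,0]; print(proj("wrist",[q[0],q[1],.018]),proj("wrist",q))
E
```

```text
[ 0.68570813 -0.07071928  0.07981172] [-0.73389367  0.67925549]
purple [506.11545526  54.25924954] [ 467   16   77   76 3811] [12.06  9.69]
purple [269.3512786  304.73755047] [254 287  45  47 743] [-2.95 -3.77]
purple [301.16853933 314.52808989] [298 298   8  34 178] [-3.69 -1.64]
w [171.29510155 147.10991637] [152 132  50  41 837] [ 0.572 -0.086  0.017] [ 7.27 -8.86]
w [333.12486884 204.06400839] [303 184  50  52 953] [ 0.66  -0.04   0.017] [3.96 0.47]
[325.3329406  248.13714269] [325.48442605 291.55924227]
```

>>> apply_moves --pt "-0.2 0 2 0 0 0 0.28" --pt "0 0 3 0 0 0 0.28" --pt "0 0 2.3 0 0 0 0.28" --pt "0 0 0 0 0 0 0.28" --pt "0.4 0 0 0 0 0 0.28" --pt "0.4 0 0 0 0 0 0.28" --pt "0.4 0 0 0 0 0 0.28" --pt "0.5 0 0 0 0 0 0.28" --pt "0.8 0 0 0 0 0 0.28" --pt "1.1 0 0 0 0 0 0.28" --pt "1.4 0 0 0 0 0 0.28" --pt "1.4 0 0 0 0 0 0.28" --pt "1.4 0 0 0 0 0 0.28" --pt "1.1 0 0 0 0 0 0.28" --pt "0.8 0 0 0 0 0 0.28" --pt "0.5 0 0 0 0 0 0.28" --pt "0 0 0 0 0 0 0.28"

```text
time: 11.95
tcp_pos: [0.6105, -0.0025, 0.0042]
tcp_rot: [-1.146, -2.925, 0.0]
contact_force: [0.9, -0.6, 0.1]
opening: 0.0239
grip_force: 0.0
```

```bash
cat >>h.py <<'E'
def wlook(n):
    im=cams.camera("wrist"); cv2.imwrite(f"pics/{n}.png",im[:,:,::-1]); print(tool()[0])
    m=cv2.morphologyEx((ringmask(im)&(im.min(2)>215)).astype(np.uint8),cv2.MORPH_OPEN,np.ones((3,3)))
    m[330:]=0
    for c,st in blobs(im,m,200,9000): P=ray("wrist",*c,.0175); print("w",c.round(),st,P.round(3),rel(P[:2]).round(2))
E
python3 -c "
from h import *
wlook('w5')"
```

```text
[ 0.61083289 -0.00268675  0.00429372]
w [353. 262.] [334 237  34  55 896] [0.596 0.027 0.018] [3.1  1.12]
```

>>> apply_moves --pt "0.5 0 -0.2 0 0 0 0.28" --pt "0.9 0 0 0 0 0 0.28" --pt "1.3 0 0 0 0 0 0.28" --pt "1.5 0 0 0 0 0 0.28" --pt "1.5 0 0 0 0 0 0.28" --pt "1.5 0 0 0 0 0 0.28" --pt "1.5 0 0 0 0 0 0.28" --pt "1.4 0 0 0 0 0 0.28" --pt "1.1 0 0 0 0 0 0.28" --pt "0.8 0 0 0 0 0 0.28" --pt "0.6 0 0 0 0 0 0.28" --pt "0.3 0 0 0 0 0 0.28" --pt "-1 0 0 0 0 0 0.28" --pt "-2 0 -1 0 0 0 0.28" --pt "-1 0 -4 0 0 0 0.28" --pt "0 0 -5 0 0 0 0.28" --pt "0 0 0 0 0 0 0.28"

```text
time: 14.12
tcp_pos: [0.5519, 0.0563, 0.1128]
tcp_rot: [1.144, 2.913, 0.007]
contact_force: [0.1, -0.8, -0.3]
opening: 0.0241
grip_force: 0.0
```

```bash
python3 - <<'E'
from h import *
wlook('w6')
im=cams.camera("top"); cv2.imwrite("pics/t6.png",im[:,:,::-1])
print([ (c,ray("top",*c,.0165).round(4),wh) for c,wh in rings(im,(140,195,350,345))])
p,R=tool(); print(np.degrees(np.arctan2(R[1,0],R[0,0])))
E
```

```text
[0.54935323 0.05654631 0.11002283]
w [319. 147.] [ 294  121   51   53 1330] [0.494 0.102 0.018] [ 7.16 -0.37]
[(array([220., 294.]), array([0.4992, 0.1091, 0.0165]), (9, 17)), (array([320., 253.]), array([ 0.5832, -0.0898,  0.0165]), (17, 17))]
137.14945586927124
```

>>> apply_moves --pt "0 0 0 0 0 0.172 0.28" --pt "0 0 0 0 0 0.172 0.28" --pt "0 0 0 0 0 0.172 0.28" --pt "0 0 0 0 0 0.172 0.28" --pt "0 0 0 0 0 0.172 0.28" --pt "0 0 0 0 0 0.172 0.28" --pt "-2 -5.5 0 0 0 0 0.28" --pt "0 0 0 0 0 0 0.28" --pt "0 0 0 0 0 0 0.28"

```text
time: 15.35
tcp_pos: [0.487, 0.0493, 0.1052]
tcp_rot: [-2.44, -1.978, 0.002]
contact_force: [1.2, -0.4, -0.1]
opening: 0.0237
grip_force: 0.0
```

```bash
python3 - <<'E'
from h import *
wlook('w7')
im=cams.camera("top"); cv2.imwrite("pics/t7.png",im[:,:,::-1])
print([ (c,ray("top",*c,.0165).round(4),rel(ray("top",*c,.0165)[:2]).round(2),wh) for c,wh in rings(im,(140,195,350,345))])
p,R=tool(); print(np.degrees(np.arctan2(R[1,0],R[0,0])),rel((.524,.226)))
cv2.imwrite("pics/c7.png",np.hstack([cv2.resize(cv2.imread("pics/w7.png"),(400,300)),cv2.resize(im[180:360,110:350],(400,300))[:,:,::-1]]))
E
```

```text
[0.48841416 0.04935401 0.10620501]
w [326. 174.] [ 301  150   51   51 1174] [0.5   0.102 0.017] [5.42 0.  ]
[(array([320., 253.]), array([ 0.5832, -0.0898,  0.0165]), array([-11.67,  12.08]), (17, 17))]
78.0687395535553 [18.00436782 -0.23979513]
```

View pics/c7.png

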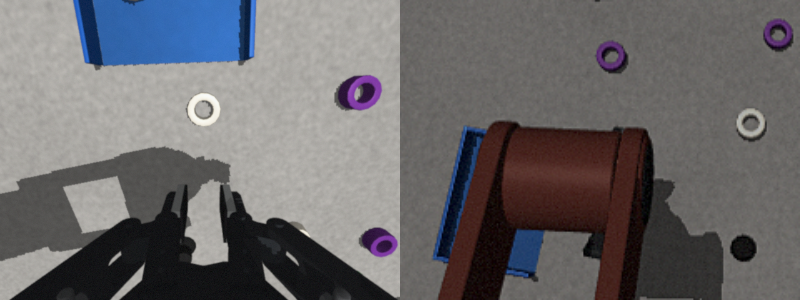

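>>> apply_moves --pt "0 0 4 0 0 0 0.28" --pt "0 0 4 0 0 0 0.28" --pt "0 0 1.8 0 0 0 0.28" --pt "1 0 0 0 0 0 0.28" --pt "0.6 0 0 0 0 0 0.28" --pt "0.5 0 0 0 0 0 0.28" --pt "0.5 0 0 0 0 0 0.28" --pt "0.5 0 0 0 0 0 0.28" --pt "0.8 0 0 0 0 0 0.28" --pt "1.2 -0.1 0 0 0 0 0.28" --pt "1.5 0 0 0 0 0 0.28" --pt "1.5 -0.1 0 0 0 0 0.28" --pt "1.5 0 0 0 0 0 0.28" --pt "1.5 -0.1 0 0 0 0 0.28" --pt "1.5 0 0 0 0 0 0.28" --pt "1.2 0 0 0 0 0 0.28" --pt "0.8 0 0 0 0 0 0.28" --pt "0.5 0 0 0 0 0 0.28" --pt "0.3 0 0 0 0 0 0.28" --pt "0 0 0 0 0 0 0.28"

```text
time: 17.95
tcp_pos: [0.5164, 0.2008, 0.0083]
tcp_rot: [-2.44, -1.979, 0.0]
contact_force: [0.7, 0.3, 0.2]
opening: 0.0243
grip_force: 0.0
```

```bash
python3 - <<'E'
from h import *
wlook('w8'); print(r.sense()["contact_force"])
E
```

```text
[0.51635888 0.20072511 0.0082804 ]
w [ 9. 63.] [  0  48  22  31 419] [0.429 0.325 0.018] [ 10.36 -11.1 ]
w [328. 261.] [ 284  231   83   72 2539] [0.523 0.23  0.018] [2.96 0.07]
w [162. 263.] [ 130  241   79   58 1839] [0.455 0.243 0.018] [ 2.86 -6.88]
[ 0.06844219  0.09674    -0.39128564]
```

View pics/w8.png

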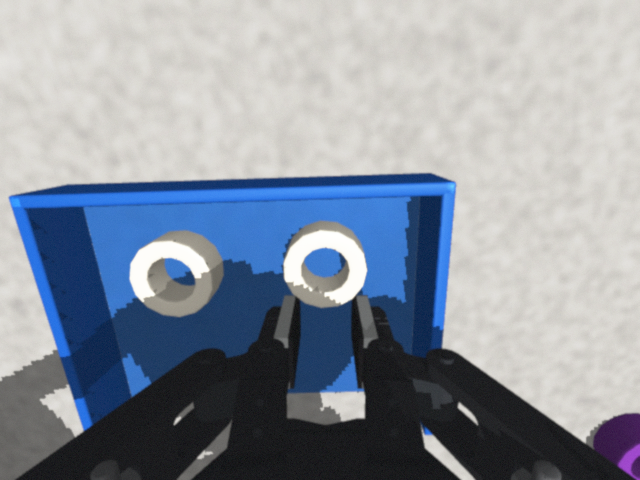

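Both rings are well inside the tray, at (328,261) and about (175,270). Next is ring B.

>>> apply_moves --pt "-1 0 0 0 0 0 0.28" --pt "-2 0 0 0 0 0 0.28" --pt "-1 0 -3 0 0 0 0.28" --pt "0 0 -4 0 0 0 0.28" --pt "0 0 -4 0 0 0 0.28" --pt "0 0 0 0 0 -0.18 0.28" --pt "0 0 0 0 0 -0.18 0.28" --pt "0 0 0 0 0 -0.18 0.28" --pt "-5 0.4 0 0 0 0 0.28" --pt "-5 0.4 0 0 0 0 0.28" --pt "-5 0.4 0 0 0 0 0.28" --pt "-5 0.4 0 0 0 0 0.28" --pt "-5 0.4 0 0 0 0 0.28" --pt "-5 0.4 0 0 0 0 0.28" --pt "0 0 0 0 0 0 0.28" --pt "0 0 0 0 0 0 0.28"

```text
time: 20.0
tcp_pos: [0.6273, -0.1147, 0.1177]
tcp_rot: [-1.825, -2.555, 0.001]
contact_force: [0.4, -0.2, -0.5]
opening: 0.024
grip_force: 0.0
```

```bash
python3 - <<'E'
from h import *
wlook('w9'); p,R=tool(); print(np.degrees(np.arctan2(R[1,0],R[0,0])))
im=cams.camera("top"); cv2.imwrite("pics/t9.png",im[:,:,::-1])
print([ (c,ray("top",*c,.0165).round(4),rel(ray("top",*c,.0165)[:2]).round(2),wh) for c,wh in rings(im,(140,195,350,345))])
print(rel((.582,-.0895)),rel((.4835,.195)))
for n,q in[("green",(.662,-.193)),("purple",(.695,-.123)),("suck",(.432,-.082))]: print(n,rel(q))
E
```

```text
[ 0.62722978 -0.11386856  0.11769526]
w [281. 189.] [255 170  47  46 828] [ 0.583 -0.084  0.018] [ 4.3  -3.22]
108.99535732357114
[(array([156., 315.]), array([0.4569, 0.2341, 0.0165]), array([38.41, -4.77]), (17, 17)), (array([162.5, 282. ]), array([0.5222, 0.2248, 0.0165]), array([35.39,  1.1 ]), (18, 17))]
[ 3.73520329 -3.50924563] [33.84206598 -3.53426773]
green [-8.65905195  0.67459947]
purple [-3.11944347  6.07855522]
suck [  9.33983992 -17.4430169 ]
```

>>> apply_moves --pt "-1 -3.4 0 0 0 0 0.28" --pt "0 0 4 0 0 0 0.28" --pt "0 0 4 0 0 0 0.28" --pt "0 0 3 0 0 0 0.28" --pt "0 0 0 0 0 0 0.28" --pt "1 0 0 0 0 0 0.28" --pt "0.5 0 0 0 0 0 0.28" --pt "0.5 0 0 0 0 0 0.28" --pt "0.5 0 0 0 0 0 0.28" --pt "0.5 0 0 0 0 0 0.28" --pt "1 0 0 0 0 0 0.28" --pt "1.4 0 0 0 0 0 0.28" --pt "1.4 0 0 0 0 0 0.28" --pt "1 0 0 0 0 0 0.28" --pt "0.5 0 0 0 0 0 0.28"

```text
time: 21.98
tcp_pos: [0.5722, -0.0552, 0.0082]
tcp_rot: [-1.822, -2.558, 0.0]
contact_force: [0.2, 0.0, 0.2]
opening: 0.0236
grip_force: 0.1
```

```bash
python3 - <<'E'
from h import *
wlook('w10'); print(rel((.4835,.195)))
E
```

```text
[ 0.57205137 -0.05489295  0.00813226]
w [337. 257.] [ 292  235   75   60 1609] [ 0.566 -0.024  0.017] [3.16 0.44]
[26.51105765 -0.20446347]
```

View pics/w10.png

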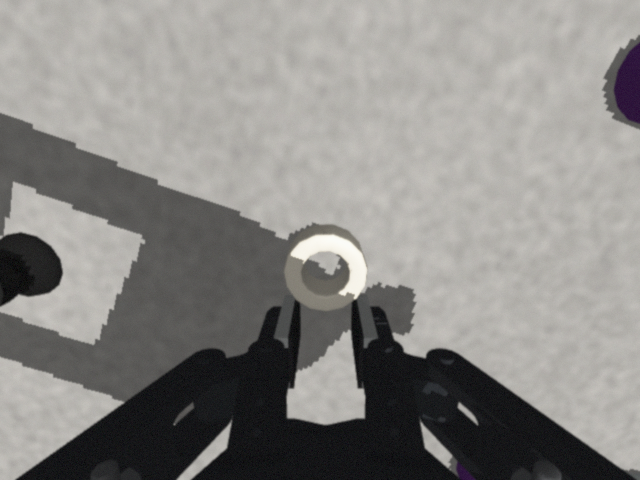

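Ring B is nestled at (326,271). I push it 24 cm into the tray and then back off.

>>> apply_moves --pt "0.6 0 0 0 0 0 0.28" --pt "1.0 0 0 0 0 0 0.28" --pt "1.4 0 0 0 0 0 0.28" --pt "1.6 -0.1 0 0 0 0 0.28" --pt "1.6 0 0 0 0 0 0.28" --pt "1.6 -0.1 0 0 0 0 0.28" --pt "1.6 0 0 0 0 0 0.28" --pt "1.6 0 0 0 0 0 0.28" --pt "1.6 0 0 0 0 0 0.28" --pt "1.6 0 0 0 0 0 0.28" --pt "1.6 0 0 0 0 0 0.28" --pt "1.6 0 0 0 0 0 0.28" --pt "1.6 0 0 0 0 0 0.28" --pt "1.4 0 0 0 0 0 0.28" --pt "1.2 0 0 0 0 0 0.28" --pt "1.0 0 0 0 0 0 0.28" --pt "0.7 0 0 0 0 0 0.28" --pt "0.5 0 0 0 0 0 0.28" --pt "0.2 0 0 0 0 0 0.28" --pt "0 0 0 0 0 0 0.28"

```text
time: 24.52
tcp_pos: [0.4926, 0.1701, 0.0083]
tcp_rot: [1.824, 2.558, -0.0]
contact_force: [-0.3, -0.9, 0.6]
opening: 0.0245
grip_force: 0.0
```

>>> apply_moves --pt "-1 0 0 0 0 0 0.28" --pt "-2 0 0 0 0 0 0.28" --pt "-2 0 -3 0 0 0 0.28" --pt "-2 0 -5 0 0 0 0.28" --pt "-5 0 -4 0 0 0 0.28" --pt "-5 0 0 0 0 0 0.28" --pt "-5 0 0 0 0 0 0.28" --pt "-5 0 0 0 0 0 0.28" --pt "0 0 0 0 0 0 0.28" --pt "0 0 0 0 0 0 0.28"

```text
time: 25.78
tcp_pos: [0.5795, -0.0843, 0.1269]
tcp_rot: [-1.825, -2.556, 0.0]
contact_force: [-0.3, -0.5, -0.0]
opening: 0.024
grip_force: 0.0
```

```bash
python3 - <<'E'
from h import *
im=cams.camera("top"); cv2.imwrite("pics/t11.png",im[:,:,::-1])
T=np.array([.4855,.207]);a=-.17;X=np.array([np.cos(a),np.sin(a)]);Y=np.array([-X[1],X[0]])
for c,wh in rings(im,(125,195,350,345)):
    P=ray("top",*c,.0165)[:2]; print(c,wh,((P-T)@X).round(4),((P-T)@Y).round(4))
E
```

```text
[156. 315.] (17, 17) -0.0328 0.0219
[178. 301.] (17, 17) 0.0018 -0.0149
[162.5 282. ] (18, 17) 0.0332 0.0238
```

View pics/t11.png

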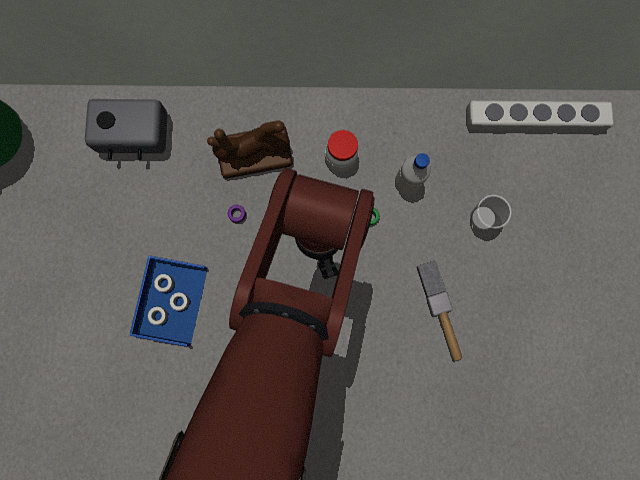

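All three rings sit inside the tray, at (156,315), (178,301) and (162,282). They are at least 25 mm clear of the judged mouth limit. The visible bystanders look unmoved; the sucker is hidden under the arm in this view.

```bash
python3 -c "
from cell import order
print(order.finish_job())"
```

```text
the job is handed in; nothing more can be done
None
```

All three white rings were swept into the blue tray and lay wholly inside it, and I handed the job in at about 26 s; no verdict came back. The bystanders I could see had not moved, but the arm hid the suction foot in the last picture.

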